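# Put the robot-kit parts back in their bins

### The job

Clear the robot-kit parts off the bench: put each loose part into the blue bin that already holds parts of its kind - the two 9 V batteries with the batteries, the two gear motors with the motors, the wheel with the wheels. Every part must rest flat on the floor of its bin as it now rests on the bench, the batteries standing with their terminals up, nothing leaning or lying on another part. Leave the tape roll and the scissors where they are.

Things in the scene. Friction and masses are not known exactly. Their poses are not given: they have to be found in the camera images.
- battery_a: 9 V block battery standing upright, snap terminals up: 26.5 (its x) x 17.5 (its y) x 48.5 mm high, dark metal case with a gold band, about 45 g. Origin: centre of its underside; z up through the terminals. Solid case up to 46 mm.
- battery_b: Second 9 V block battery standing upright, snap terminals up: 26.5 (its x) x 17.5 (its y) x 48.5 mm high, dark metal case with a gold band, about 45 g. Origin: centre of its underside; z up through the terminals. Solid case up to 46 mm. Same as battery_a.
- motor_a: Toy-car gear motor on its narrow side: 70 long (its x) x 18.8 (y) x 22.4 mm high, 32 g. Origin: centre of underside, z up. Yellow gearbox, full width, x = -7..+35; silvery motor can, 15 mm wide, x = -35..-7. White shaft 5.4 mm thick, 37 mm long, along y at x = +24, 11 mm up, sticks out 9 mm each side. Grasp across the gearbox at x = +5.
- motor_b: Second gear motor, same as motor_a. Toy-car gear motor on its narrow side: 70 long (its x) x 18.8 (y) x 22.4 mm high, 32 g. Origin: centre of underside, z up. Yellow gearbox, full width, x = -7..+35; silvery motor can, 15 mm wide, x = -35..-7. White shaft 5.4 mm thick, 37 mm long, along y at x = +24, 11 mm up, sticks out 9 mm each side. Grasp across the gearbox at x = +5.
- wheel: Small robot wheel lying on its side: black rubber tyre 52 mm in diameter, 22 mm wide (high as it lies), yellow spoked hub, about 35 g. Origin: centre of its underside; z is the wheel's axis, up. Take it across its diameter.
- bin_batteries: Blue open-front bin, fixed: 165 (its x) x 140 (y) x 50 mm high, walls and floor 3 mm. Origin: centre of underside, z up; front (-x side, lip 25 mm) faces the robot within 0.2 rad; sides slope down to it. Holds the batteries: two 9 V batteries, fixed, stand at its back at x = +58, y = +-30 mm (x = +49..+67); in front of them the floor is free.
- bin_motors: Blue open-front bin, fixed: 165 (its x) x 140 (y) x 50 mm high, walls and floor 3 mm. Origin: centre of underside, z up; front (-x side, lip 25 mm) faces the robot within 0.2 rad; sides slope down to it. Holds the motors: one gear motor, fixed, lies across its back along y at x = +57 mm (x = +47..+67, its shaft at y = +24 reaches x = +38); in front of it the floor is free.
- bin_wheels: Blue open-front bin, fixed: 165 (its x) x 140 (y) x 50 mm high, walls and floor 3 mm. Origin: centre of underside, z up; front (-x side, lip 25 mm) faces the robot within 0.2 rad; sides slope down to it. Holds the wheels: two wheels, fixed, lie flat at its back at x = +49, y = +-34 mm (reaching forward to x = +23); in front of them the floor is free.
- tape_roll: Bystander: roll of tan tape lying flat, loose, 90 mm outside diameter, 24 mm high, left of the bins. Origin: centre of its underside.
- scissors: Bystander: orange-handled scissors lying flat, loose, about 175 x 85 mm, 10 mm high, right of the bins. Origin: near the pivot, on the bench; x towards the blade tips, handles to -x.

How it is judged:
By the outcome, as a careful person would: the job done as asked, in the order asked, and still so for the second after the job is handed in, with the robot touching nothing.
It also fails if it takes over 136 s, if anything falls off the work surface, if the arm or the gripper's body presses on something with over 40 N, if the wrist force passes 120 N, or if a joint passes its speed limit or range.

### The arm

A 7-joint arm with a two-finger parallel gripper is mounted at the origin on the work surface. World frame = base frame: x ahead of the robot, y to its left, z up, the work surface at z = 0. Lengths are in m, angles in rad, forces in N, time in s.
With the tool pointing down it reaches from about 0.4 to 0.85 m from the base axis. Payload 10.4 kg.
Tool frame: the origin (TCP) lies at the centre of the arm's flange, where the gripper is bolted on; the fingertips stand 182 mm ahead of it and the grasp point (between the pads) lies env.tcp_to_grasp ahead of it (env.tcp_to_grasp is the distance from the TCP to the grasp point, in m); z points along the fingers, y is the line along which they close (so a half turn about z gives the same grasp; the last joint's range is limited). The gripper opens to 87 mm and grips with 3 to 60 N. Pads are 19 mm wide; open, the fingers measure 117 mm over their backs; the gripper's body (75 mm by 190 mm) begins 51 mm behind the grasp point.
Start: joints at [-1.254, 0.332, -0.065, 1.46, 0.022, 1.35, -0.088], TCP at [0.208, 0.589, 0.405] pointing down, gripper open.
Joint ranges: [-2.6, 2.6], [-0.5, 2.12], [-1.47, 1.34], [0.16, 2.42], [-1.27, 4.41], [0.06, 2.06], [-2.6, 2.6]. Speed limits (rad/s): [2.22, 2.22, 2.79, 2.79, 3.14, 3.14, 3.14].

### API

Orientations are given as a unit quaternion [x, y, z, w].
In Python, from cell import env, imaging, workorder gives the robot as it stands.
- The arm moves only by the tool servo_tool, never from a script. Its argument "plan" is a list of rows, each a list of 3 entries, a list of its own where there are three numbers: the finger opening in mm, from 0 to 87, then the shift along the tool's x, y, z as a fraction of full scale, then the turn about the tool's z as a fraction of full scale. A call has exactly 10 rows; each row is the pose to reach, as a shift and turn from the pose commanded when the call began, along the tool's axes at that moment; what a row does not reach only later rows make up. Full scale, the value 1, is 0.6 m for a shift and 90 degrees for a turn. A row lasts 1/8 s, in which the tool goes at most 62.5 mm and 10.7 degrees, less where a joint would pass 70% of its speed; a pose out of reach is approached as far as the arm can. A call with a number of a shift or a turn outside -1 to 1 is refused whole. A call with a gripper value outside its range is refused whole. The fingers move at their own pace and stop on an object; "newtons" is the grip in N (left out, the last holds). Time passes only in rows, so rows that repeat a pose let the fingers close, or fill a call up. It gives the time, the measured TCP pose, the force, the opening and the grip force at its end, in the units of the state.
- env.get_obs(): the state, without advancing time (a new reading comes with each control period).
- imaging.capture(name): name is "scene" or "side" or "wrist"; returns a dict with "image" (420x560x3 uint8, blue, green, red), "fx", "fy", "cx", "cy" (pixels), "eye" and "rotation" of the camera in the world; the wrist camera has in their place "hand_eye" (4x4, takes a point from camera to tool coordinates, whose origin is the TCP and whose axes are the flange's). Camera axes: x right, y down, z forward; pixel columns grow to the right and rows downward; lengths in m; the calibration is good to about 2 mm. A picture is of the moment at which its call begins: read the wrist's pose just before it. There is no depth.
- workorder.sign_off(): hands the job in; it is judged then, once.
The state is a dict: "clock": time; "qpos": joint angles; "qd": joint speeds; "joint_torque": joint torques, N m; "tool_pos": TCP position; "ee_rot": TCP orientation; "contact_force": force on the tool from outside, world axes, zero at the start; "wrist_torque": the same for the moment, N m; "grip_width": finger opening in m; "grasp_force": force on a finger pad.
Only numpy, scipy, OpenCV 4.12 (cv2) and the standard library are available. Lean on these libraries where they do the work, as an engineer would, in place of code of your own. Each camera call takes 0.05 s, during which the arm holds its last target. There are 200 camera calls.

## Working session

There is one attempt and no reset: what is moved stays moved. The work goes in short steps, Python scripts to look and compute and a tool call to move; the robot and the scene stay as the last step left them, time stands still between calls to the robot, and variables do not carry over. Pictures are saved under pics/ and viewed, at most 14 in all, crops included, and the job is handed in when it is done.

Besides the shell and the picture viewer there is one more tool, called after "Call:" as name(argument=value, ...), one argument or row to a line, values as JSON. servo_tool: Moves the arm, as the interface text tells. Shift numbers are shares of 0.6 m and turn numbers shares of 90 degrees, none past 1 either way. Its arguments: {"type":"object","properties":{"plan":{"type":"array","items":{"type":"array"}},"newtons":{"type":"number"}},"required":["plan"]}

```bash
ls; mkdir -p pics; python3 - <<'E'
from cell import env, imaging, workorder
import cv2
print(env.tcp_to_grasp); o=env.get_obs(); print(o['clock'],o['tool_pos'],o['ee_rot'],o['grip_width'])
for n in ("scene","side"):
    c=imaging.capture(n); cv2.imwrite(f'pics/{n}0.png',c['image']); print(n,c['fx'],c['cx'],c['cy'],c['eye'],c['rotation'])
E
```

```text
pics
0.1635
0.0 [0.20824864 0.58914197 0.40393283] [ 1.69064805e-01  9.85604658e-01 -7.35952282e-04 -8.98976205e-05] 0.08675464529573715
scene 483.3084509747519 279.54851457484915 209.45510762207385 [1.38351579 0.01467055 0.95328342] [ 0.63976058  0.67549219 -0.26632184 -0.25197098]
side 489.9053365270943 283.3516261435651 212.24390526888013 [ 0.02543361 -0.89570757  1.07627265] [ 0.89378923 -0.23878796  0.09409925 -0.36778588]
```

View pics/scene0.png

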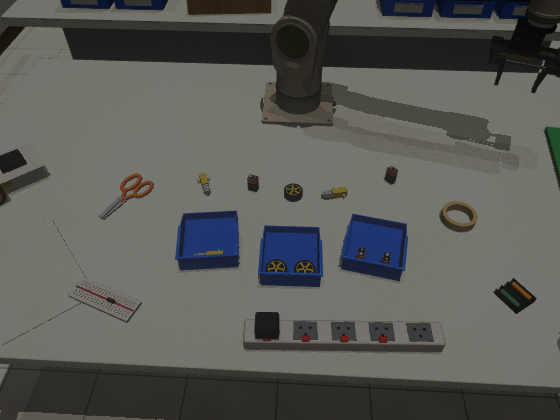

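View pics/side0.png

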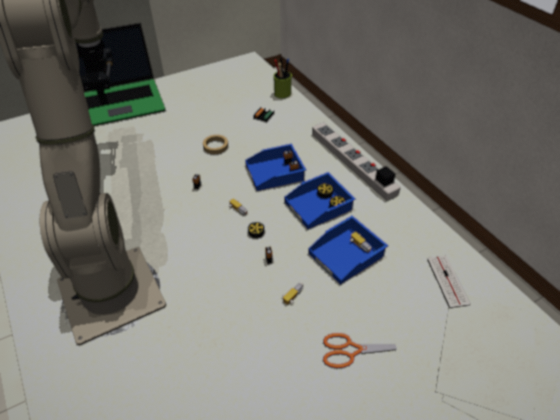

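The scene view shows, left to right: scissors (125,195), motor (205,183), battery (253,183), wheel (293,191), motor (335,193), battery (391,174) and tape (459,215). The motor, wheel and battery bins are at (209,240), (291,256) and (375,247).

```bash
cat > h.py <<'E'
import numpy as np, cv2
from scipy.spatial.transform import Rotation as R
from cell import env, imaging, workorder
def cam(n):
    o=env.get_obs(); c=imaging.capture(n)
    if n=='wrist':
        T=np.eye(4); T[:3,:3]=R.from_quat(o['ee_rot']).as_matrix(); T[:3,3]=o['tool_pos']
        T=T@np.array(c['hand_eye']); c['eye']=T[:3,3]; c['Rm']=T[:3,:3]
    else: c['Rm']=R.from_quat(c['rotation']).as_matrix()
    return c
def cast(c,uv,z):
    uv=np.atleast_2d(uv).astype(float)
    d=np.c_[(uv[:,0]-c['cx'])/c['fx'],(uv[:,1]-c['cy'])/c['fy'],np.ones(len(uv))]@c['Rm'].T
    e=np.array(c['eye']); return e+d*((z-e[2])/d[:,2])[:,None]
def proj(c,P):
    q=(np.atleast_2d(P)-c['eye'])@c['Rm']; return np.c_[q[:,0]/q[:,2]*c['fx']+c['cx'],q[:,1]/q[:,2]*c['fy']+c['cy']]
def yaw():
    m=R.from_quat(env.get_obs()['ee_rot']).as_matrix(); return np.arctan2(m[1,0],m[0,0])
E
python3 - <<'E'
from h import *
np.set_printoptions(precision=3,suppress=True)
c=cam('scene'); s=cam('side')
for n,p,q,z in [('motR',(204,183),(293,293),.015),('batR',(253,183),(268,255),.025),('wheel',(293,191),(256,229),.02),('motL',(335,193),(238,207),.015),('batL',(391,174),(196,182),.025),('binM',(209,240),(347,249),.02),('binW',(291,256),(320,200),.02),('binB',(375,247),(276,167),.02),('tape',(459,215),(215,144),.02)]:
    print(n,cast(c,p,z)[0],cast(s,q,z)[0])
w=cam('wrist'); print(w['hand_eye'],w['fx'],yaw())
E
```

```text
motR [ 0.42  -0.25   0.015] [ 0.413 -0.253  0.015]
batR [ 0.423 -0.112  0.025] [ 0.414 -0.114  0.025]
wheel [ 0.443 -0.     0.02 ] [ 0.432 -0.006  0.02 ]
motL [0.44  0.115 0.015] [0.429 0.107 0.015]
batL [0.365 0.274 0.025] [0.358 0.269 0.025]
binM [ 0.628 -0.203  0.02 ] [ 0.619 -0.203  0.02 ]
binW [0.667 0.003 0.02 ] [0.661 0.002 0.02 ]
binB [0.628 0.209 0.02 ] [0.62 0.21 0.02]
tape [0.508 0.436 0.02 ] [0.495 0.427 0.02 ]
[[-0.001 -0.956 -0.292  0.08 ]
 [ 1.    -0.001  0.001  0.   ]
 [-0.001 -0.292  0.956  0.02 ]
 [ 0.     0.     0.     1.   ]] 362.81833022086727 2.801852236930029
```

Call:
servo_tool(
  plan=[
    [87, [-0.65, -0.78, -0.08], -0.218],
    [87, [-0.65, -0.78, -0.08], -0.218],
    [87, [-0.65, -0.78, -0.08], -0.218],
    [87, [-0.65, -0.78, -0.08], -0.218],
    [87, [-0.65, -0.78, -0.08], -0.218],
    [87, [-0.65, -0.78, -0.08], -0.218],
    [87, [-0.65, -0.78, -0.08], -0.218],
    [87, [-0.65, -0.78, -0.08], -0.218],
    [87, [-0.65, -0.78, -0.08], -0.218],
    [87, [-0.65, -0.78, -0.08], -0.218],
  ],
  newtons=15,
)

```text
clock: 1.5
tool_pos: [0.4203, 0.0153, 0.4532]
ee_rot: [-0.0, 1.0, 0.0, 0.0]
contact_force: [0.3, 0.5, 0.2]
grip_width: 0.0872
grasp_force: 0.0
```

```bash
python3 - <<'E'
from h import *
c=cam('wrist'); import pickle; pickle.dump(c,open('w1.pkl','wb')); cv2.imwrite('pics/w1.png',c['image']); print(env.get_obs()['qpos'],np.abs(env.get_obs()['qd']).max())
E
```

```text
[-0.67378604 -0.20160046  0.47447372  1.89905047  0.09347333  1.42091697
  1.34456511] 0.1594250484424682
```

View pics/w1.png

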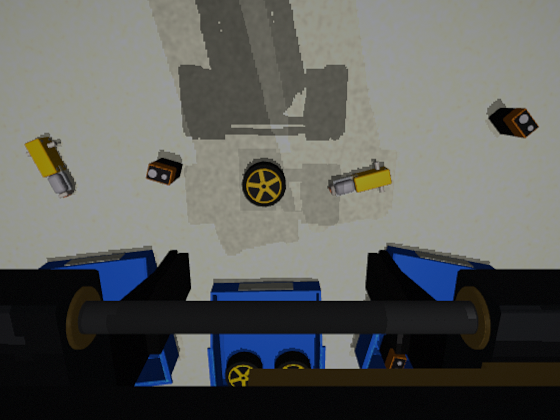

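The wrist view shows motor R at (50,165), battery R (163,172), wheel (264,184), motor L (362,180) and battery L (515,122), with the fronts of the bins along the bottom. Next I measure the bins from scene and side hulls, and the parts from this image.

```bash
python3 - <<'E'
from h import *
import pickle
np.set_printoptions(precision=4,suppress=True)
w=pickle.load(open('w1.pkl','rb'))
def masks(img):
    h=cv2.cvtColor(img,cv2.COLOR_BGR2HSV)
    blue=cv2.inRange(h,(108,150,50),(128,255,255)); return blue,h
s=cam('scene'); b,_=masks(s['image'])
b=cv2.morphologyEx(b,cv2.MORPH_CLOSE,np.ones((5,5)))
for c in cv2.findContours(b,0,1)[0]:
    if cv2.contourArea(c)<1500: continue
    hull=cv2.convexHull(c); a=cv2.approxPolyDP(hull,3,True)[:,0]
    print('bin hull',cv2.contourArea(c)); 
    for p in a: print(p,*[cast(s,p,z)[0,:2] for z in(0,.025,.05)])
_,h=masks(w['image'])
y=cv2.inRange(h,(20,140,90),(33,255,255)); y[240:]=0
for c in cv2.findContours(y,0,1)[0]:
    if cv2.contourArea(c)>80: print('yellow',cv2.contourArea(c),cv2.minAreaRect(c))
d=((h[:,:,2]<60)|((h[:,:,1]>120)&(h[:,:,2]<200))).astype(np.uint8)*255; d[235:]=0
for c in cv2.findContours(d,0,1)[0]:
    if cv2.contourArea(c)>150: print('dark',cv2.contourArea(c),cv2.minAreaRect(c))
for n,(x0,y0,x1,y1) in dict(a=(10,90,210,215),b=(320,90,560,215)).items():
    pass
im=w['image']; t=np.hstack([im[125:205,15:195],im[95:175,470:560]]); t=cv2.resize(t,None,fx=2.96,fy=2.96,interpolation=2)
t2=cv2.resize(im[145:235,230:410],None,fx=4.44,fy=3.7,interpolation=2)
u=np.vstack([t,t2[:,:t.shape[1]]]); cv2.imwrite('pics/crop1.png',u); print(u.shape)
E
```

```text
bin hull 2968.0
[265 226] [ 0.5565 -0.0688] [ 0.5782 -0.0667] [ 0.5999 -0.0645]
[318 227] [0.5525 0.0695] [0.5743 0.0681] [0.5961 0.0666]
[322 267] [0.6806 0.0792] [0.6991 0.0775] [0.7175 0.0758]
[319 283] [0.7276 0.0719] [0.7448 0.0704] [0.762  0.0689]
[303 284] [0.7325 0.0342] [0.7496 0.0337] [0.7666 0.0332]
[258 272] [ 0.7038 -0.0747] [ 0.7216 -0.0723] [ 0.7395 -0.07  ]
bin hull 2377.5
[353 214] [0.5014 0.1629] [0.5245 0.1591] [0.5477 0.1552]
[405 224] [0.5297 0.2974] [0.5521 0.29  ] [0.5745 0.2826]
[404 269] [0.6758 0.2773] [0.6944 0.2704] [0.713  0.2635]
[348 264] [0.6682 0.1426] [0.6869 0.1393] [0.7057 0.1359]
[341 256] [0.6445 0.1264] [0.6639 0.1234] [0.6833 0.1205]
bin hull 2270.0
[236 211] [ 0.5074 -0.1507] [ 0.5304 -0.1464] [ 0.5534 -0.1421]
[236 259] [ 0.6678 -0.1321] [ 0.6866 -0.1282] [ 0.7053 -0.1244]
[176 258] [ 0.6728 -0.2802] [ 0.6914 -0.2725] [ 0.71   -0.2648]
[182 219] [ 0.5439 -0.2902] [ 0.5659 -0.2822] [ 0.588  -0.2742]
yellow 496.0 ((372.42803955078125, 180.22235107421875), (14.986023902893066, 36.71217346191406), 75.46554565429688)
yellow 901.0 ((263.0, 185.5), (33.0, 34.0), 90.0)
yellow 532.5 ((40.569236755371094, 157.74615478515625), (40.06321334838867, 14.884166717529297), 60.2551155090332)
dark 621.0 ((371.5000305175781, 177.5), (21.10059928894043, 37.593021392822266), 75.96376037597656)
dark 1520.0 ((263.5, 183.5), (45.0, 43.0), 90.0)
dark 640.0 ((163.867919921875, 170.46226501464844), (32.142364501953125, 24.312816619873047), 15.945395469665527)
dark 1065.5 ((51.254005432128906, 166.5369415283203), (65.26776885986328, 26.714250564575195), 62.02052688598633)
dark 1000.5 ((513.2063598632812, 121.41819763183594), (39.08245849609375, 35.4241943359375), 52.4314079284668)
(570, 799, 3)
```

View pics/crop1.png

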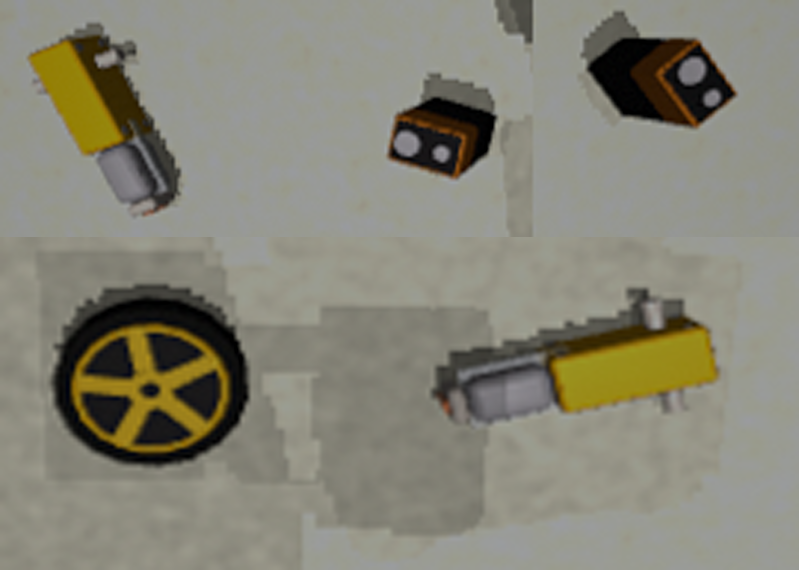

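The crop shows the top faces clearly. Crop corners: motor R gearbox (30,57),(70,40),(125,138),(85,155); battery R (398,110),(468,123),(458,178),(390,158); battery L (695,40),(736,95),(697,126),(660,75); wheel centre (151,381); motor L gearbox (551,358),(710,325),(718,378),(562,410).

```bash
python3 - <<'E'
from h import *
import pickle
np.set_printoptions(precision=4,suppress=True)
w=pickle.load(open('w1.pkl','rb'))
A=lambda p:np.array(p)/2.96+[15,125]-.3
B=lambda p:(np.array(p)-[532.8,0])/2.96+[470,95]-.3
C=lambda p:(np.array(p)-[0,236.8])/[4.44,3.7]+[230,145]-.3
for n,q,z in [('motR',A([(30,57),(70,40),(125,138),(85,155)]),.0224),('batR',A([(398,110),(468,123),(458,178),(390,158)]),.046),('batL',B([(695,40),(736,95),(697,126),(660,75)]),.046),('motL',C([(551,358),(710,325),(718,378),(562,410)]),.0224)]:
    P=cast(w,q,z)[:,:2]; e=np.roll(P,-1,0)-P
    print(n,'centre',P.mean(0),'len',np.linalg.norm(e,axis=1),'ang',np.degrees(np.arctan2(e[:,1],e[:,0])))
print('wheel',cast(w,C([(151,381),(56,381),(246,381),(151,298),(151,464)]),.022))
# bin lips, z=.025
im=cv2.resize(w['image'][235:395,30:530],None,fx=1.6,fy=1.6,interpolation=2); cv2.imwrite('pics/lips.png',cv2.convertScaleAbs(im,alpha=2))
s=cam('scene'); t=cv2.resize(s['image'][200:295,165:420],None,fx=3.1,fy=3.1,interpolation=2); cv2.imwrite('pics/bins.png',cv2.convertScaleAbs(t,alpha=2))
E
```

```text
motR centre [ 0.404  -0.2514] len [0.0175 0.0399 0.018  0.0401] ang [ 111.1926   20.5351  -68.2176 -160.1493]
batR centre [ 0.4166 -0.1113] len [0.0253 0.0212 0.0254 0.0183] ang [  79.1843  -14.8556 -107.2397  164.8944]
batL centre [0.3644 0.2739] len [0.0261 0.0158 0.0242 0.0154] ang [  44.2706  -47.1675 -136.8488  139.9643]
motL centre [0.43   0.1262] len [0.0416 0.0171 0.0413 0.0171] ang [ 104.4016   12.1334  -75.5973 -166.7944]
wheel [[ 0.4341  0.0003  0.022 ]
 [ 0.4341 -0.0245  0.022 ]
 [ 0.4342  0.025   0.022 ]
 [ 0.408   0.0006  0.022 ]
 [ 0.4612 -0.0001  0.022 ]]
```

View pics/bins.png

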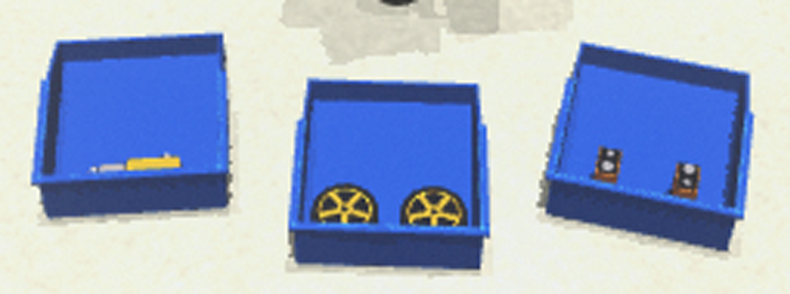

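View pics/lips.png

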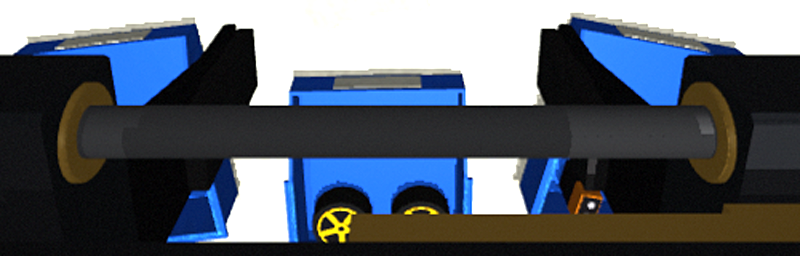

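The crop gives bin corners for motors: front lip (57,43)-(222,35), back rim (33,183)-(231,178). For wheels: (308,81)-(480,84) and (290,233)-(489,230). For batteries: (583,44)-(748,73) and (546,180)-(743,215).

```bash
python3 - <<'E'
from h import *
np.set_printoptions(precision=4,suppress=True)
s=cam('scene'); A=lambda p:np.array(p)/3.1+[165,200]-.3
w=lambda p:np.array(p)/1.6+[30,235]-.3
import pickle; W=pickle.load(open('w1.pkl','rb'))
for n,f,b,bot in [('M',[(57,43),(222,35)],[(33,183),(231,178)],[(46,217),(229,207)]),('W',[(308,81),(480,84)],[(290,233),(489,230)],[(294,263),(481,268)]),('B',[(583,44),(748,73)],[(546,180),(743,215)],[(545,213),(732,249)])]:
    F=cast(s,A(f),.025)[:,:2];B=cast(s,A(b),.05)[:,:2];G=cast(s,A(bot),0)[:,:2]
    for X in(F,B,G):
        d=X[1]-X[0]; print(n,X.mean(0),'len',np.linalg.norm(d),'yaw',np.degrees(np.arctan2(-d[0],d[1])))
    v=B.mean(0)-F.mean(0); print('  depth',np.linalg.norm(v),'yaw',np.degrees(np.arctan2(v[1],v[0])),'centre',(F+B).mean(0)/1)
print('wrist lips W',cast(W,w([(290,92),(465,90)]),.025)[:,:2])
# fixed items
print('batts top',cast(s,A([(609,160),(688,177)]),.048+.003)[:,:2],'wheels',cast(s,A([(345,207),(434,208)]),.025)[:,:2])
E
```

```text
M [ 0.5386 -0.2143] len 0.13847618372997897 yaw 6.899337910475937
M [ 0.7059 -0.1917] len 0.14890541794400533 yaw 4.919526431403829
M [ 0.6987 -0.1939] len 0.14243984427985174 yaw 6.972020469406557
  depth 0.16874583069689156 yaw 7.713495592209513 centre [ 1.2445 -0.406 ]
W [0.5756 0.0014] len 0.1411346559090631 yaw 1.7786608163743987
W [0.7421 0.004 ] len 0.1458739642585686 yaw 4.155297413941972
W [0.738 0.003] len 0.14193969412307336 yaw 1.2788732029444727
  depth 0.16648133389707273 yaw 0.8816214030457377 centre [1.3176 0.0054]
B [0.5368 0.2256] len 0.13672890141662328 yaw -10.629688217705652
B [0.7008 0.1921] len 0.14648320691478423 yaw -9.663602257592053
B [0.6955 0.1949] len 0.14431640799292192 yaw -10.460490805150812
  depth 0.1673841900971453 yaw -11.546427713071502 centre [1.2376 0.4178]
wrist lips W [[ 0.5737 -0.0679]
 [ 0.5721  0.0702]]
batts top [[0.6675 0.1684]
 [0.6806 0.2269]] wheels [[ 0.7034 -0.0312]
 [ 0.7007  0.0367]]
```

```bash
cat >> h.py <<'E'
def go(*wps):
    "waypoints (x,y,grasp z,psi deg) -> shares from the present pose"
    p=np.array(env.get_obs()['tool_pos']); a=yaw(); X=np.array([np.cos(a),np.sin(a)]); Y=np.array([np.sin(a),-np.cos(a)])
    for x,y,z,ps in wps:
        d=np.array([x,y])-p[:2]; t=(np.degrees(a)-ps+180)%360-180
        print(np.round([d@X/.6,d@Y/.6,(p[2]-z-env.tcp_to_grasp)/.6],4),'turn',round(t/90,4))
def inbin(b,x,y):
    c,yw={'M':((.621,-.204),7),'W':((.656,.002),1),'B':((.618,.209),-10.8)}[b]
    return np.array(c)+R.from_euler('z',yw,degrees=True).as_matrix()[:2,:2]@[x,y]
E
python3 - <<'E'
from h import *
go((.4166,-.1113,.13,166),(.4166,-.1113,.03,166))
for a in [('B',-5,-30),('B',-5,30),('M',-27,-32),('M',-27,32),('W',-28,0)]: print(a,inbin(a[0],a[1]/1e3,a[2]/1e3))
E
```

```text
[ 0.0059 -0.2147  0.2654] turn 0.1561
[ 0.0059 -0.2147  0.4321] turn 0.1561
('B', -5, -30) [0.60746712 0.18046829]
('B', -5, 30) [0.61871    0.23940552]
('M', -27, -32) [ 0.59810107 -0.23905195]
('M', -27, 32) [ 0.59030143 -0.175529  ]
('W', -28, 0) [0.62800426 0.00151133]
```

Call:
servo_tool(
  plan=[
    [60, [0.006, -0.215, 0.265], 0.156],
    [60, [0.006, -0.215, 0.265], 0.156],
    [60, [0.006, -0.215, 0.265], 0.156],
    [60, [0.006, -0.215, 0.265], 0.156],
    [60, [0.006, -0.215, 0.265], 0.156],
    [60, [0.006, -0.215, 0.265], 0.156],
    [60, [0.006, -0.215, 0.265], 0.156],
    [60, [0.006, -0.215, 0.265], 0.156],
    [60, [0.006, -0.215, 0.265], 0.156],
    [60, [0.006, -0.215, 0.265], 0.156],
  ],
)

```text
clock: 2.95
tool_pos: [0.4168, -0.1109, 0.2938]
ee_rot: [0.121, 0.993, 0.0, 0.0]
contact_force: [0.2, 0.4, 0.4]
grip_width: 0.0601
grasp_force: 0.0
```

```bash
python3 - <<'E'
from h import *
c=cam('wrist'); im=c['image'].copy()
for dx,dy in [(-.01325,-.00875),(-.01325,.00875),(.01325,.00875),(.01325,-.00875)]:
    a=np.radians(76); P=[.4166+np.cos(a)*dx-np.sin(a)*dy,-.1113+np.sin(a)*dx+np.cos(a)*dy,.046]
    u=proj(c,P)[0]; cv2.circle(im,(int(u[0]),int(u[1])),2,(0,255,0),-1)
cv2.imwrite('pics/w2.png',im); go((.4166,-.1113,.03,166))
E
```

```text
[ 1.000e-04 -7.000e-04  1.671e-01] turn 0.0012
```

View pics/w2.png

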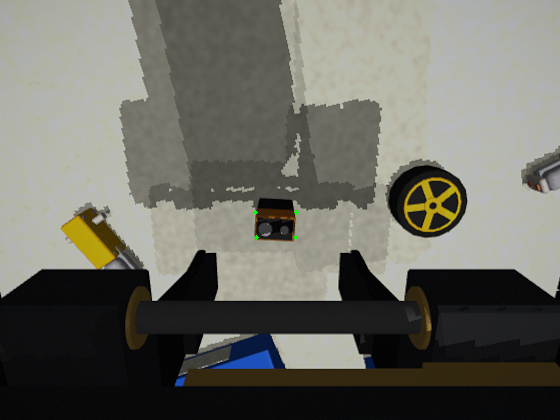

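Markers (255..294, 212..238) fall on the battery's top face, so the measurements hold. Descend, grip, lift.

Call:
servo_tool(
  plan=[
    [60, [0, -0.001, 0.08], 0],
    [60, [0, -0.001, 0.14], 0],
    [60, [0, -0.001, 0.167], 0],
    [60, [0, -0.001, 0.167], 0],
    [20, [0, -0.001, 0.167], 0],
    [20, [0, -0.001, 0.167], 0],
    [20, [0, -0.001, 0.167], 0],
    [20, [0, -0.001, 0.167], 0],
    [20, [0, -0.001, 0.12], 0],
    [20, [0, -0.001, 0.0], 0],
  ],
  newtons=20,
)

```text
clock: 4.25
tool_pos: [0.4157, -0.1112, 0.2838]
ee_rot: [0.121, 0.993, -0.001, -0.002]
contact_force: [1.4, 0.9, 0.6]
grip_width: 0.0262
grasp_force: 20.0
```

```bash
python3 - <<'E'
from h import *
o=env.get_obs();print(o['tool_pos'],o['grip_width'],o['grasp_force'])
x,y=inbin('B',-.005,-.030); go((x,y,.14,169.2),(x,y,.0345,169.2))
E
```

```text
[ 0.41573458 -0.11120992  0.28381657] 0.026229425048658137 19.999645790085196
[-0.1935  0.5486 -0.0328] turn -0.0343
[-0.1935  0.5486  0.143 ] turn -0.0343
```

Call:
servo_tool(
  plan=[
    [20, [-0.193, 0.548, 0.0], -0.034],
    [20, [-0.193, 0.548, 0.0], -0.034],
    [20, [-0.193, 0.548, 0.0], -0.034],
    [20, [-0.193, 0.548, 0.0], -0.034],
    [20, [-0.193, 0.548, 0.0], -0.034],
    [20, [-0.193, 0.548, 0.0], -0.034],
    [20, [-0.193, 0.548, 0.0], -0.034],
    [20, [-0.193, 0.548, 0.0], -0.034],
    [20, [-0.193, 0.548, 0.0], -0.034],
    [20, [-0.193, 0.548, 0.0], -0.034],
  ],
)

```text
clock: 5.5
tool_pos: [0.6078, 0.179, 0.2845]
ee_rot: [0.095, 0.995, 0.0, 0.0]
contact_force: [0.5, 0.3, 0.4]
grip_width: 0.0263
grasp_force: 20.0
```

```bash
python3 - <<'E'
from h import *
o=env.get_obs();print(o['tool_pos'],o['grip_width'],o['grasp_force'])
x,y=inbin('B',-.005,-.030); go((x,y,.0337,169.2),(.3644,.2739,.13,134))
c=cam('wrist'); cv2.imwrite('pics/w3.png',c['image'])
E
```

```text
[0.60780454 0.17902144 0.28453178] 0.02633363939685955 20.000043127220124
[0.001  0.0023 0.1456] turn -0.001
[ 0.4282  0.0786 -0.0149] turn 0.3901
```

View pics/w3.png

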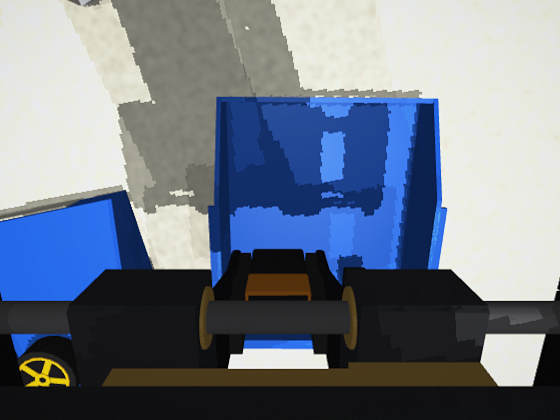

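The wrist view shows the gripped battery over the left half of the battery bin, with the bin spanning columns 218–438 and square to the gripper. Lowering.

Call:
servo_tool(
  plan=[
    [20, [0.001, 0.007, 0.08], 0],
    [20, [0.001, 0.007, 0.13], 0],
    [20, [0.001, 0.007, 0.145], 0],
    [20, [0.001, 0.007, 0.1455], 0],
    [20, [0.001, 0.007, 0.1455], 0],
    [34, [0.001, 0.007, 0.1455], 0],
    [34, [0.001, 0.007, 0.1455], 0],
    [34, [0.001, 0.007, 0.1455], 0],
    [34, [0.001, 0.007, 0.1], 0],
    [34, [0.001, 0.007, 0.0], 0],
  ],
)

```text
clock: 6.8
tool_pos: [0.6072, 0.1842, 0.2828]
ee_rot: [0.094, 0.996, -0.001, -0.002]
contact_force: [1.4, 0.8, 1.2]
grip_width: 0.0343
grasp_force: 0.0
```

```bash
python3 - <<'E'
from h import *
o=env.get_obs();print(o['tool_pos'],o['grip_width'],o['grasp_force'],o['contact_force'])
go((.3644,.2739,.13,134),(.3644,.2739,.03,134))
E
```

```text
[0.60716658 0.18418846 0.28282391] 0.03431787614930294 0.0 [1.38987047 0.76467702 1.24524025]
[ 0.4255  0.071  -0.0178] turn 0.391
[0.4255 0.071  0.1489] turn 0.391
```

Call:
servo_tool(
  plan=[
    [60, [0.4255, 0.072, -0.015], 0.391],
    [60, [0.4255, 0.072, -0.015], 0.391],
    [60, [0.4255, 0.072, -0.015], 0.391],
    [60, [0.4255, 0.072, -0.015], 0.391],
    [60, [0.4255, 0.072, -0.015], 0.391],
    [60, [0.4255, 0.072, -0.015], 0.391],
    [60, [0.4255, 0.072, -0.015], 0.391],
    [60, [0.4255, 0.072, -0.015], 0.391],
    [60, [0.4255, 0.072, -0.015], 0.391],
    [60, [0.4255, 0.072, -0.015], 0.391],
  ],
)

```text
clock: 8.05
tool_pos: [0.3658, 0.2743, 0.2932]
ee_rot: [0.391, 0.92, -0.0, 0.0]
contact_force: [0.1, 0.1, 0.3]
grip_width: 0.0599
grasp_force: 0.0
```

```bash
python3 - <<'E'
from h import *
go((.3644,.2739,.03,134)); print(env.get_obs()['qpos'])
c=cam('wrist'); im=c['image'].copy()
for dx,dy in [(-.01325,-.00875),(-.01325,.00875),(.01325,.00875),(.01325,-.00875)]:
    a=np.radians(44); u=proj(c,[.3644+np.cos(a)*dx-np.sin(a)*dy,.2739+np.sin(a)*dx+np.cos(a)*dy,.046])[0]; cv2.circle(im,(int(u[0]),int(u[1])),2,(0,255,0),-1)
s=cam('scene')['image'][200:280,330:420]
cv2.imwrite('pics/w4.png',np.hstack([cv2.resize(im[130:290,190:370],(450,400)),cv2.resize(s,(350,400))]))
E
```

```text
[ 0.0012 -0.0022  0.1661] turn -0.0007
[-1.31019993  0.05058845  0.58803433  2.05026773 -0.03209887  1.04961031
  0.06005699]
```

View pics/w4.png

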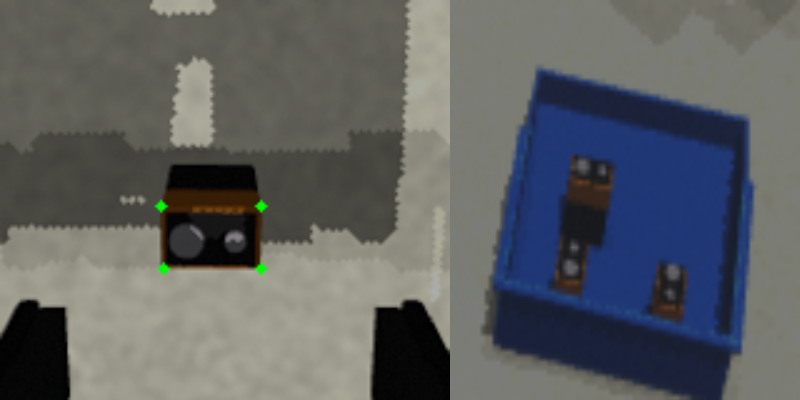

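The markers (163..261, 206..268) match battery L's top face. The first battery stands upright in its bin at crop (590,190). Grip the second.

Call:
servo_tool(
  plan=[
    [60, [0.001, -0.002, 0.08], 0],
    [60, [0.001, -0.002, 0.14], 0],
    [60, [0.001, -0.002, 0.166], 0],
    [60, [0.001, -0.002, 0.166], 0],
    [20, [0.001, -0.002, 0.166], 0],
    [20, [0.001, -0.002, 0.166], 0],
    [20, [0.001, -0.002, 0.166], 0],
    [20, [0.001, -0.002, 0.166], 0],
    [20, [0.001, -0.002, 0.1], 0],
    [20, [0.001, -0.002, 0.0], 0],
  ],
)

```text
clock: 9.4
tool_pos: [0.3637, 0.2736, 0.2934]
ee_rot: [0.391, 0.92, -0.002, -0.0]
contact_force: [0.4, 1.4, -0.8]
grip_width: 0.0268
grasp_force: 20.0
```

```bash
python3 - <<'E'
from h import *
o=env.get_obs();print(o['tool_pos'],o['grip_width'],o['grasp_force'])
x,y=inbin('B',-.005,.029); go((x,y,.14,169.2))
E
```

```text
[0.36365764 0.2736372  0.2933714 ] 0.026763048454371368 19.999600726441713
[-0.3372  0.2649 -0.0169] turn -0.3914
```

Call:
servo_tool(
  plan=[
    [20, [-0.337, 0.265, -0.017], -0.391],
    [20, [-0.337, 0.265, -0.017], -0.391],
    [20, [-0.337, 0.265, -0.017], -0.391],
    [20, [-0.337, 0.265, -0.017], -0.391],
    [20, [-0.337, 0.265, -0.017], -0.391],
    [20, [-0.337, 0.265, -0.017], -0.391],
    [20, [-0.337, 0.265, -0.017], -0.391],
    [20, [-0.337, 0.265, -0.017], -0.391],
    [20, [-0.337, 0.265, -0.017], -0.391],
    [20, [-0.337, 0.265, -0.017], -0.391],
  ],
)

```text
clock: 10.65
tool_pos: [0.6187, 0.2394, 0.3037]
ee_rot: [0.094, 0.996, 0.0, 0.0]
contact_force: [0.1, 1.1, -0.4]
grip_width: 0.0264
grasp_force: 20.0
```

```bash
python3 - <<'E'
from h import *
o=env.get_obs();print(o['tool_pos'],o['grip_width'],o['grasp_force'])
x,y=inbin('B',-.005,.029); go((x,y,.0337,169.2))
E
```

```text
[0.61865038 0.23941083 0.30373864] 0.026402690444760103 19.999785377585795
[-1.000e-04 -1.700e-03  1.776e-01] turn 0.0002
```

Call:
servo_tool(
  plan=[
    [20, [0, -0.002, 0.1], 0],
    [20, [0, -0.002, 0.16], 0],
    [20, [0, -0.002, 0.177], 0],
    [20, [0, -0.002, 0.1775], 0],
    [20, [0, -0.002, 0.1775], 0],
    [34, [0, -0.002, 0.1775], 0],
    [34, [0, -0.002, 0.1775], 0],
    [34, [0, -0.002, 0.1775], 0],
    [34, [0, -0.002, 0.12], 0],
    [34, [0, -0.002, 0.03], 0],
  ],
)

```text
clock: 11.9
tool_pos: [0.6182, 0.2378, 0.2849]
ee_rot: [0.094, 0.996, -0.001, -0.001]
contact_force: [0.4, 1.1, 1.2]
grip_width: 0.034
grasp_force: 0.0
```

```bash
python3 - <<'E'
from h import *
o=env.get_obs();print(o['tool_pos'],o['grip_width'],o['grasp_force'])
go((.4322,.1175,.13,104.2))
E
```

```text
[0.61818799 0.2377935  0.28490518] 0.033993765632927934 0.0
[ 0.2668 -0.2551 -0.0143] turn 0.7219
```

Call:
servo_tool(
  plan=[
    [50, [0.267, -0.255, -0.015], 0.722],
    [50, [0.267, -0.255, -0.015], 0.722],
    [50, [0.267, -0.255, -0.015], 0.722],
    [50, [0.267, -0.255, -0.015], 0.722],
    [50, [0.267, -0.255, -0.015], 0.722],
    [50, [0.267, -0.255, -0.015], 0.722],
    [50, [0.267, -0.255, -0.015], 0.722],
    [50, [0.267, -0.255, -0.015], 0.722],
    [50, [0.267, -0.255, -0.015], 0.722],
    [50, [0.267, -0.255, -0.015], 0.722],
  ],
)

```text
clock: 13.15
tool_pos: [0.4328, 0.1176, 0.2944]
ee_rot: [0.614, 0.789, -0.0, 0.0]
contact_force: [0.4, -1.0, -0.6]
grip_width: 0.0497
grasp_force: 0.0
```

```bash
python3 - <<'E'
from h import *
go((.4322,.1175,.0215,104.2)); print(env.get_obs()['qpos'])
c=cam('wrist'); im=c['image'].copy()
for dx,dy in [(-.012,-.0094),(-.012,.0094),(.03,.0094),(.03,-.0094)]:
    a=np.radians(104.2); u=proj(c,[.4322+np.cos(a)*dx-np.sin(a)*dy,.1175+np.sin(a)*dx+np.cos(a)*dy,.0224])[0]; cv2.circle(im,(int(u[0]),int(u[1])),2,(0,0,255),-1)
s=cam('scene')['image'][200:280,330:420]
cv2.imwrite('pics/w5.png',np.hstack([cv2.resize(im[130:290,190:370],(450,400)),cv2.resize(s,(350,400))]))
E
```

```text
[ 1.000e-04 -1.000e-03  1.823e-01] turn 0.0006
[-1.21760704  0.0168788   0.87373841  2.07878775 -0.01475731  1.05207815
 -0.08777923]
```

View pics/w5.png

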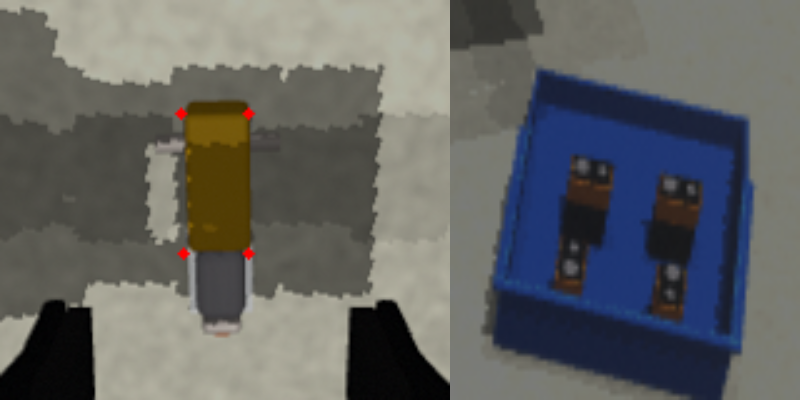

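Both batteries now stand upright in their bin. The motor markers (182..249, 113..253) match the gearbox within 1 mm. Grip motor L.

Call:
servo_tool(
  plan=[
    [50, [0, -0.001, 0.1], 0],
    [50, [0, -0.001, 0.16], 0],
    [50, [0, -0.001, 0.182], 0],
    [50, [0, -0.001, 0.182], 0],
    [10, [0, -0.001, 0.182], 0],
    [10, [0, -0.001, 0.182], 0],
    [10, [0, -0.001, 0.182], 0],
    [10, [0, -0.001, 0.182], 0],
    [10, [0, -0.001, 0.1], 0],
    [10, [0, -0.001, 0.0], 0],
  ],
  newtons=20,
)

```text
clock: 14.5
tool_pos: [0.4318, 0.1173, 0.295]
ee_rot: [0.615, 0.789, -0.002, 0.0]
contact_force: [1.6, 2.5, 0.4]
grip_width: 0.019
grasp_force: 20.0
```

```bash
python3 - <<'E'
from h import *
o=env.get_obs();print(o['tool_pos'],o['grip_width'],o['grasp_force'])
x,y=inbin('M',-.027,.032); go((x,y,.14,187))
E
```

```text
[0.4317764  0.11726398 0.29502827] 0.018965972480577433 19.95270073413849
[-0.5378  0.1368 -0.0141] turn -0.9204
```

Call:
servo_tool(
  plan=[
    [10, [-0.538, 0.137, -0.014], -0.92],
    [10, [-0.538, 0.137, -0.014], -0.92],
    [10, [-0.538, 0.137, -0.014], -0.92],
    [10, [-0.538, 0.137, -0.014], -0.92],
    [10, [-0.538, 0.137, -0.014], -0.92],
    [10, [-0.538, 0.137, -0.014], -0.92],
    [10, [-0.538, 0.137, -0.014], -0.92],
    [10, [-0.538, 0.137, -0.014], -0.92],
    [10, [-0.538, 0.137, -0.014], -0.92],
    [10, [-0.538, 0.137, -0.014], -0.92],
  ],
)

```text
clock: 15.75
tool_pos: [0.5909, -0.1755, 0.3027]
ee_rot: [-0.061, 0.998, 0.0, -0.0]
contact_force: [0.1, -0.6, -0.1]
grip_width: 0.0185
grasp_force: 20.0
```

```bash
python3 - <<'E'
from h import *
o=env.get_obs();print(o['tool_pos'],o['grip_width'],o['grasp_force'],o['qpos'])
x,y=inbin('M',-.027,.032); go((x,y,.0255,187))
E
```

```text
[ 0.59088016 -0.17549575  0.302725  ] 0.018508915980527056 19.952107071876526 [-0.35489098  0.46704534  0.74292437  1.64270828 -0.33823135  1.16516145
  2.16217233]
[1.000e-03 1.000e-04 1.895e-01] turn -0.0005
```

Call:
servo_tool(
  plan=[
    [10, [0.001, 0, 0.1], 0],
    [10, [0.001, 0, 0.17], 0],
    [10, [0.001, 0, 0.1895], 0],
    [10, [0.001, 0, 0.1895], 0],
    [10, [0.001, 0, 0.19], 0],
    [27, [0.001, 0, 0.19], 0],
    [27, [0.001, 0, 0.19], 0],
    [27, [0.001, 0, 0.19], 0],
    [27, [0.001, 0, 0.12], 0],
    [27, [0.001, 0, 0.03], 0],
  ],
)

```text
clock: 17.0
tool_pos: [0.59, -0.1752, 0.2851]
ee_rot: [-0.061, 0.998, 0.0, -0.001]
contact_force: [1.5, 0.2, 0.4]
grip_width: 0.027
grasp_force: 0.0
```

```bash
python3 - <<'E'
from h import *
o=env.get_obs();print(o['tool_pos'],o['grip_width'],o['grasp_force'])
go((.4124,-.2482,.13,200.8))
E
```

```text
[ 0.58999124 -0.175156    0.28505027] 0.02695655052763481 0.0
[ 0.3086 -0.0849 -0.0141] turn -0.1536
```

Call:
servo_tool(
  plan=[
    [50, [0.309, -0.085, -0.014], -0.154],
    [50, [0.309, -0.085, -0.014], -0.154],
    [50, [0.309, -0.085, -0.014], -0.154],
    [50, [0.309, -0.085, -0.014], -0.154],
    [50, [0.309, -0.085, -0.014], -0.154],
    [50, [0.309, -0.085, -0.014], -0.154],
    [50, [0.309, -0.085, -0.014], -0.154],
    [50, [0.309, -0.085, -0.014], -0.154],
    [50, [0.309, -0.085, -0.014], -0.154],
    [50, [0.309, -0.085, -0.014], -0.154],
  ],
)

```text
clock: 18.25
tool_pos: [0.4126, -0.2485, 0.2931]
ee_rot: [-0.181, 0.983, 0.0, -0.0]
contact_force: [0.6, 1.5, -0.2]
grip_width: 0.05
grasp_force: 0.0
```

```bash
python3 - <<'E'
from h import *
go((.4124,-.2482,.0215,200.8)); print(env.get_obs()['qpos'])
c=cam('wrist'); im=c['image'].copy()
for dx,dy in [(-.012,-.0094),(-.012,.0094),(.03,.0094),(.03,-.0094)]:
    a=np.radians(200.8); u=proj(c,[.4124+np.cos(a)*dx-np.sin(a)*dy,-.2482+np.sin(a)*dx+np.cos(a)*dy,.0224])[0]; cv2.circle(im,(int(u[0]),int(u[1])),2,(0,0,255),-1)
s=cam('scene')['image'][200:280,165:255]
cv2.imwrite('pics/w6.png',np.hstack([cv2.resize(im[130:290,190:370],(450,400)),cv2.resize(s,(350,400))]))
E
```

```text
[0.0002 0.0006 0.1802] turn 0.0006
[-0.31449742  0.13133778  0.82107816  2.00102652 -0.1104504   1.05361024
  2.49181389]
```

View pics/w6.png

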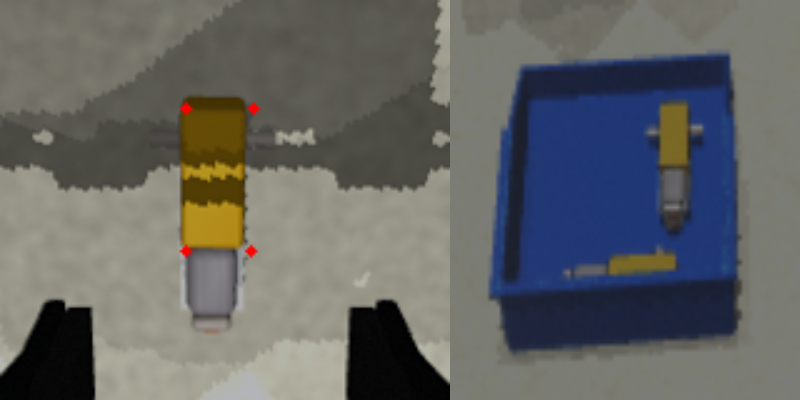

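Motor L lies flat in its bin. Motor R sits about 2 mm left of the markers (186..253), so I shift −0.003 in y. Grip it.

Call:
servo_tool(
  plan=[
    [50, [0, -0.002, 0.1], 0],
    [50, [0, -0.002, 0.16], 0],
    [50, [0, -0.002, 0.18], 0],
    [50, [0, -0.002, 0.18], 0],
    [10, [0, -0.002, 0.18], 0],
    [10, [0, -0.002, 0.18], 0],
    [10, [0, -0.002, 0.18], 0],
    [10, [0, -0.002, 0.18], 0],
    [10, [0, -0.002, 0.1], 0],
    [10, [0, -0.002, 0.0], 0],
  ],
)

```text
clock: 19.6
tool_pos: [0.4126, -0.2493, 0.2937]
ee_rot: [-0.181, 0.983, 0.0, -0.001]
contact_force: [1.7, 0.6, 0.9]
grip_width: 0.0185
grasp_force: 20.0
```

```bash
python3 - <<'E'
from h import *
o=env.get_obs();print(o['tool_pos'],o['grip_width'],o['grasp_force'])
x,y=inbin('M',-.027,-.030); go((x,y,.14,187))
E
```

```text
[ 0.41256721 -0.24934983  0.29374416] 0.018549675273315334 19.998563826084137
[-0.2959 -0.0908 -0.0163] turn 0.1539
```

Call:
servo_tool(
  plan=[
    [10, [-0.296, -0.091, -0.016], 0.154],
    [10, [-0.296, -0.091, -0.016], 0.154],
    [10, [-0.296, -0.091, -0.016], 0.154],
    [10, [-0.296, -0.091, -0.016], 0.154],
    [10, [-0.296, -0.091, -0.016], 0.154],
    [10, [-0.296, -0.091, -0.016], 0.154],
    [10, [-0.296, -0.091, -0.016], 0.154],
    [10, [-0.296, -0.091, -0.016], 0.154],
    [10, [-0.296, -0.091, -0.016], 0.154],
    [10, [-0.296, -0.091, -0.016], 0.154],
  ],
)

```text
clock: 20.85
tool_pos: [0.5984, -0.2375, 0.3029]
ee_rot: [-0.061, 0.998, 0.0, 0.0]
contact_force: [-0.3, 0.2, -1.0]
grip_width: 0.0185
grasp_force: 20.0
```

```bash
python3 - <<'E'
from h import *
o=env.get_obs();print(o['grip_width'],o['grasp_force'],o['qpos'])
x,y=inbin('M',-.027,-.030); go((x,y,.0253,187))
E
```

```text
0.018516549160661977 19.998606741428375 [-0.15511663  0.49963986  0.62306008  1.55992503 -0.30721904  1.18146159
  2.22022432]
[0.0008 0.0008 0.1901] turn -0.0001
```

Call:
servo_tool(
  plan=[
    [10, [0.001, 0.001, 0.1], 0],
    [10, [0.001, 0.001, 0.17], 0],
    [10, [0.001, 0.001, 0.1895], 0],
    [10, [0.001, 0.001, 0.19], 0],
    [10, [0.001, 0.001, 0.1905], 0],
    [27, [0.001, 0.001, 0.1905], 0],
    [27, [0.001, 0.001, 0.1905], 0],
    [27, [0.001, 0.001, 0.1905], 0],
    [27, [0.001, 0.001, 0.12], 0],
    [27, [0.001, 0.001, 0.03], 0],
  ],
)

```text
clock: 22.1
tool_pos: [0.5973, -0.2367, 0.2849]
ee_rot: [-0.061, 0.998, 0.0, -0.001]
contact_force: [0.8, 0.9, 0.8]
grip_width: 0.0269
grasp_force: 0.0
```

```bash
python3 - <<'E'
from h import *
o=env.get_obs();print(o['tool_pos'],o['grip_width'],o['grasp_force'])
go((.4345,.0002,.13,181))
E
```

```text
[ 0.59734928 -0.23667516  0.28493466] 0.02693181582763154 0.0
[ 0.2213  0.4249 -0.0143] turn 0.0666
```

Call:
servo_tool(
  plan=[
    [80, [0.221, 0.425, -0.014], 0.067],
    [80, [0.221, 0.425, -0.014], 0.067],
    [80, [0.221, 0.425, -0.014], 0.067],
    [80, [0.221, 0.425, -0.014], 0.067],
    [80, [0.221, 0.425, -0.014], 0.067],
    [80, [0.221, 0.425, -0.014], 0.067],
    [80, [0.221, 0.425, -0.014], 0.067],
    [80, [0.221, 0.425, -0.014], 0.067],
    [80, [0.221, 0.425, -0.014], 0.067],
    [80, [0.221, 0.425, -0.014], 0.067],
  ],
)

```text
clock: 23.35
tool_pos: [0.4353, -0.0004, 0.2931]
ee_rot: [-0.008, 1.0, -0.0, -0.0]
contact_force: [0.1, -0.2, 0.4]
grip_width: 0.0798
grasp_force: 0.0
```

```bash
python3 - <<'E'
from h import *
go((.4345,.0002,.0215,181))
c=cam('wrist'); im=c['image'].copy()
for t in np.arange(0,6.28,.5):
    u=proj(c,[.4345+.026*np.cos(t),.0002+.026*np.sin(t),.022])[0]; cv2.circle(im,(int(u[0]),int(u[1])),1,(0,0,255),-1)
s=cam('scene')['image'][200:280,165:255]
cv2.imwrite('pics/w7.png',np.hstack([cv2.resize(im[130:290,190:370],(450,400)),cv2.resize(s,(350,400))]))
E
```

```text
[0.0012 0.001  0.1802] turn -0.001
```

View pics/w7.png

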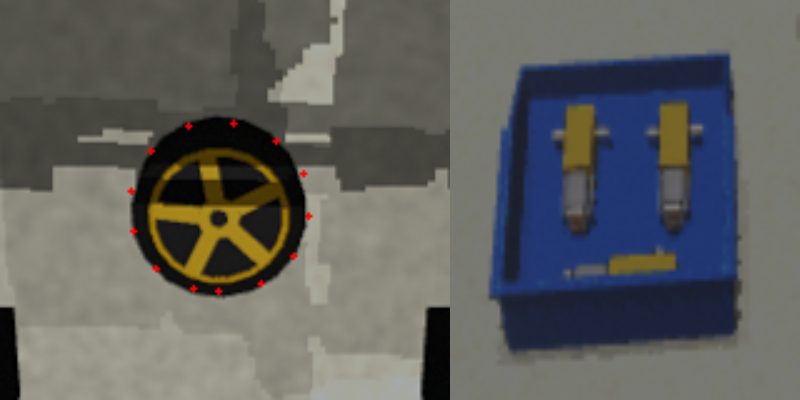

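Both motors lie flat, side by side in their bin. The wheel's lower edge (297) sits about 1.5 mm beyond the markers (292), so I aim for x = 0.436. Grip the wheel.

Call:
servo_tool(
  plan=[
    [80, [-0.001, 0.001, 0.1], 0],
    [80, [-0.001, 0.001, 0.16], 0],
    [80, [-0.001, 0.001, 0.18], 0],
    [80, [-0.001, 0.001, 0.18], 0],
    [40, [-0.001, 0.001, 0.18], 0],
    [40, [-0.001, 0.001, 0.18], 0],
    [40, [-0.001, 0.001, 0.18], 0],
    [40, [-0.001, 0.001, 0.18], 0],
    [40, [-0.001, 0.001, 0.1], 0],
    [40, [-0.001, 0.001, 0.0], 0],
  ],
)

```text
clock: 24.7
tool_pos: [0.4351, 0.0005, 0.2938]
ee_rot: [-0.008, 1.0, -0.001, -0.001]
contact_force: [1.2, 1.3, -1.1]
grip_width: 0.0518
grasp_force: 20.0
```

```bash
python3 - <<'E'
from h import *
o=env.get_obs();print(o['tool_pos'],o['grip_width'],o['grasp_force'])
x,y=inbin('W',-.030,0); go((x,y,.14,181))
E
```

```text
[0.43508378 0.00051278 0.29381642] 0.05180519559489872 19.99973773956299
[-0.3182 -0.0037 -0.0161] turn -0.0006
```

Call:
servo_tool(
  plan=[
    [40, [-0.318, -0.004, -0.016], 0],
    [40, [-0.318, -0.004, -0.016], 0],
    [40, [-0.318, -0.004, -0.016], 0],
    [40, [-0.318, -0.004, -0.016], 0],
    [40, [-0.318, -0.004, -0.016], 0],
    [40, [-0.318, -0.004, -0.016], 0],
    [40, [-0.318, -0.004, -0.016], 0],
    [40, [-0.318, -0.004, -0.016], 0],
    [40, [-0.318, -0.004, -0.016], 0],
    [40, [-0.318, -0.004, -0.016], 0],
  ],
)

```text
clock: 25.95
tool_pos: [0.6264, 0.0014, 0.3029]
ee_rot: [-0.008, 1.0, 0.0, 0.0]
contact_force: [0.7, 0.4, -1.0]
grip_width: 0.0516
grasp_force: 20.0
```

```bash
python3 - <<'E'
from h import *
x,y=inbin('W',-.030,0); go((x,y,.0253,181))
E
```

```text
[7.000e-04 1.000e-04 1.902e-01] turn -0.0004
```

Call:
servo_tool(
  plan=[
    [40, [0.001, 0, 0.1], 0],
    [40, [0.001, 0, 0.17], 0],
    [40, [0.001, 0, 0.1895], 0],
    [40, [0.001, 0, 0.19], 0],
    [40, [0.001, 0, 0.1905], 0],
    [62, [0.001, 0, 0.1905], 0],
    [62, [0.001, 0, 0.1905], 0],
    [62, [0.001, 0, 0.1905], 0],
    [62, [0.001, 0, 0.12], 0],
    [62, [0.001, 0, 0.03], 0],
  ],
)

```text
clock: 27.2
tool_pos: [0.6254, 0.0015, 0.285]
ee_rot: [-0.008, 1.0, -0.0, -0.001]
contact_force: [0.8, -0.3, 0.3]
grip_width: 0.0622
grasp_force: 0.0
```

Call:
servo_tool(
  plan=[
    [62, [0.3, 0, -0.15], 0],
    [62, [0.3, 0, -0.15], 0],
    [62, [0.3, 0, -0.15], 0],
    [62, [0.3, 0, -0.15], 0],
    [62, [0.3, 0, -0.15], 0],
    [62, [0.3, 0, -0.15], 0],
    [62, [0.3, 0, -0.15], 0],
    [62, [0.3, 0, -0.15], 0],
    [62, [0.3, 0, -0.15], 0],
    [62, [0.3, 0, -0.15], 0],
  ],
)

```text
clock: 28.45
tool_pos: [0.446, -0.0016, 0.3747]
ee_rot: [-0.008, 1.0, -0.0, -0.0]
contact_force: [0.3, 0.6, -0.7]
grip_width: 0.062
grasp_force: 0.0
```

```bash
python3 - <<'E'
from h import *
o=env.get_obs();print(o['tool_pos'],o['grip_width'])
s=cam('scene')['image'][160:290,90:490]; cv2.imwrite('pics/end.png',cv2.resize(s,(800,260)))
d=cam('side')['image'][130:290,170:400]; cv2.imwrite('pics/end.png',np.vstack([cv2.resize(s,(800,260)),cv2.resize(d,(800,340))[:, :]]))
E
```

```text
[ 0.44600522 -0.00163555  0.37471119] 0.061997830401408056
```

View pics/end.png

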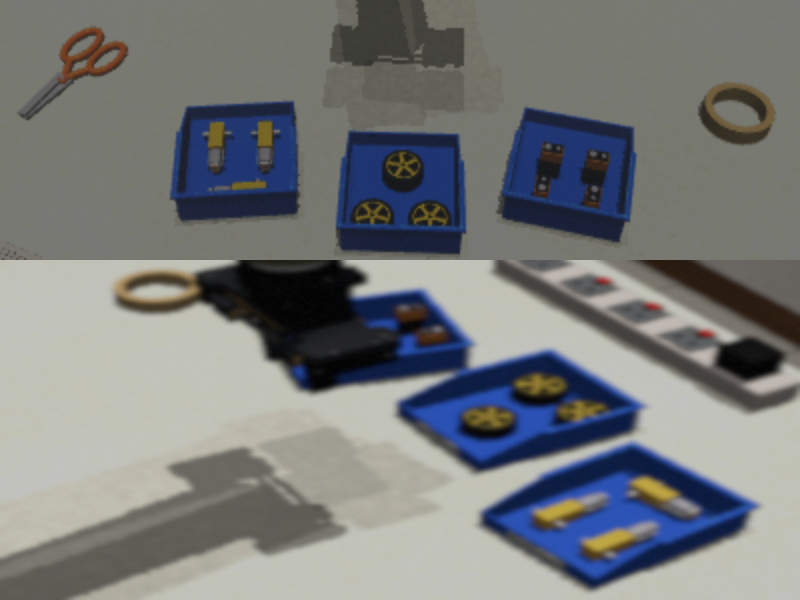

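All five parts rest flat in their bins: motors at (215,150) and (265,150), wheel at (402,170), batteries at (548,160) and (595,165). The tape and scissors are untouched.

```bash
python3 -c "
from cell import workorder
print(workorder.sign_off())"
```

```text
the job is handed in; nothing more can be done
None
```

The job is handed in after about 28 s of robot time: both batteries, both motors and the wheel rest flat in their matching bins (checked on camera), and the tape roll and scissors were left where they were.

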